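Brace a square canister and unscrew its tight cap

TASK

Stand the tall square steel canister fully down in the empty square recess of the timber block so that it cannot turn, and only then unscrew its tight cap, anticlockwise seen from above, until the threads let go, and lift the cap straight up off the neck. Finish while still holding the cap in the gripper, level and right over the open neck, clear of it by no more than 5 cm, with the canister still seated in its recess. Keep the canister upright throughout and leave everything else on the bench where it is.

Things in the scene. Friction and masses are not known exactly. Their poses are not given: they have to be found in the camera images.
- canister_mid (a point): Centre of the tall loose stainless canister's square body, 60 x 60 x 88 mm high (this point is 44 mm above its foot); 0.40 to 0.58 kg with its cap. z is up, x and y square to the flat sides. Its flat shoulder is 44 mm above this point, with the round cap on top of it. The cap is so tight that on the bare bench the whole canister turns with it.
- cap_mid (a point): Centre of the round knurled steel twist cap, 52 mm diameter, 30 mm high, 0.06 kg, loose once unscrewed. z is up its axis. Screwed tight at the start: this point is 62 mm above the canister's centre on the same axis, its x parallel to the canister's x, its lower edge 3 mm above the shoulder, its flat top 121 mm above the canister's foot.
- neck_rim (a point): On the canister's axis, 69 mm above its centre: top of the open neck's white sprung seal ring (34 mm diameter) with the cap off; the cap clears it after rising 22 mm. Turned anticlockwise from above the cap rises 2 mm, first stiff (up to 0.6 N m: grip it firmly), then easy; 60 to 100 degrees from tight it lifts off freely, and at 100 it meets a stop. Lifted sooner, it takes the canister along.
- bay (a point): Centre of the floor of the empty square recess, 67 x 67 mm and 20 mm deep, in the fixed timber block; floor 8 mm above the bench. z is up, x and y along its sides. The block is 96 mm (x) x 212 mm (y) x 28 mm high, this recess centred 57.5 mm to the +y side of its middle. A canister standing in it can turn at most about 8 degrees either way.
- short_mid (a point): Leave alone: centre of a loose short square steel canister, 60 x 60 mm, 69 mm high over its cap, standing in the block's other recess, 115 mm from the empty one on its -y side; its top is 77 mm above the bench.
- cupcake_tray: Leave alone: six-cup aluminium cupcake tray, 186 mm (x) x 268 mm (y) x 32 mm high; origin at the bench under its middle.
- roller: Leave alone: green hard-silicone mat roller with two wooden handles, 48 mm diameter, 410 mm long along y; origin at the bench under its middle.
- skewer_mug: Leave alone: white ceramic mug, 82 mm diameter, 95 mm high, handle to its x, holding wooden skewers that reach about 225 mm high; origin at the centre of its foot.
- jam_jar: Leave alone: glass jam jar with steel lid, 64 mm diameter, 95 mm high; origin at the centre of its foot.
- pinch_bowl: Leave alone: small white ceramic bowl, 62 mm diameter, 30 mm high; origin at the centre of its foot.
- spatula: Leave alone: spatula 260 mm long lying flat along its x; origin on the bench under its middle.
There are look-alikes about, which are no part of the job. What is shaped like the part that bears canister_mid but green is not meant. Leave any blue look-alike of the part that bears cap_mid alone.

How it is judged:
On the way, in this order (a step that is already met when the one before it is completed fails the run):
1. the canister stands upright, fully down in the empty recess, its cap still screwed on (z of canister_mid in the frame of bay below 0.047 m and horizontal distance between canister_mid and bay below 0.008 m and angle between canister_mid's own z axis and vertical below 0.08 rad and angle between the x axis of cap_mid and the x axis of canister_mid, either way round below 0.35 rad), for 0.2 s.
2. the cap has been turned by more than 50 degrees relative to the canister while the canister stays seated (z of canister_mid in the frame of bay below 0.047 m and horizontal distance between canister_mid and bay below 0.008 m and angle between canister_mid's own z axis and vertical below 0.08 rad and angle between the x axis of cap_mid and the x axis of canister_mid, either way round above 0.87 rad), for 0.1 s.
At the end, for the whole second after the job is handed in: Canister seated in the recess (foot within 3 mm of its floor, 8 mm of its centre, upright within 0.08 rad); cap held still by the fingers, not touching the canister, its lower edge 0 to 54 mm above the neck's seal, within 20 mm of the canister's axis, level within 0.2 rad (z of canister_mid in the frame of bay below 0.047 m and horizontal distance between canister_mid and bay below 0.008 m and angle between canister_mid's own z axis and vertical below 0.08 rad and z of cap_mid in the frame of canister_mid between 0.084 and 0.138 m and horizontal distance between cap_mid and canister_mid below 0.02 m and angle between cap_mid's own z axis and vertical below 0.2 rad and contact force between cap and the fingers above 2 N and contact force between cap and canister below 0.1 N and linear speed of each of cap, canister below 0.02 m/s); the arm keeps its last pose, push and grip.
It fails at once if the cap is turned by more than 0.5 rad relative to the canister while the canister's foot is more than 12 mm above the recess floor or away from the recess (not braced) (angle between the x axis of cap_mid and the x axis of canister_mid, either way round above 0.5 rad and (z of canister_mid in the frame of bay above 0.056 m or horizontal distance between canister_mid and bay above 0.02 m)).
It fails at once if the canister is tipped by more than 0.5 rad (angle between canister_mid's own z axis and vertical above 0.5 rad).
It fails at once if another thing on the bench is moved by more than 25 mm (distance of any of short_mid, cupcake_tray, roller, skewer_mug, jam_jar, pinch_bowl, spatula from where it was at the start of the episode above 0.025 m).
It also fails if it takes over 48 s, if anything falls off the work surface, if the arm or the gripper's body presses on something with over 40 N, if the wrist force passes 120 N, or if a joint passes its speed limit or range.

ROBOT

A 7-joint arm with a two-finger parallel gripper is mounted at the origin on the work surface. World frame = base frame: x ahead of the robot, y to its left, z up, the work surface at z = 0. Lengths are in m, angles in rad, forces in N, time in s.
With the tool pointing down it reaches from about 0.35 to 0.9 m from the base axis. Payload 7.2 kg.
Tool frame: the origin (TCP) lies where the fingers leave the gripper's body, on its centre line; the fingertips stand ctrl.tcp_to_tips ahead of it and the grasp point (between the pads) lies 54 mm ahead of it (ctrl.tcp_to_tips is the distance from the TCP to the fingertips, in m); z points along the fingers, y is the direction in which the jaws open and shut (so a half turn about z gives the same grasp; the last joint's range is limited). The gripper opens to 85 mm and grips with 20 to 120 N. Pads are 22 mm wide; open, the fingers measure 114 mm over their backs; the gripper's body (76 mm by 85 mm) begins 54 mm behind the grasp point. The pads swing forward as they close: fully open they stand 13 mm farther back than shut.
Start: joints at [-1.373, 0.411, -0.013, 1.596, 0.006, 1.134, -0.082], TCP at [0.164, 0.603, 0.304] pointing down, gripper open.
Joint ranges: [-2.95, 2.95], [-0.29, 1.99], [-1.47, 1.44], [0.14, 2.54], [-1.03, 4.17], [0.13, 1.85], [-2.86, 2.86]. Speed limits (rad/s): [2.39, 2.39, 3.01, 3.01, 3.14, 3.14, 3.14].

INTERFACE

Orientations are given as a rotation vector (axis times angle).
In Python, from plant import get_state, eyes, ctrl, recognise, silhouettes gives the robot as it stands.
- The arm moves only by the tool apply_moves, never from a script. Its argument "steps" is a list of rows, each an object with "grip": the finger opening in mm, from 0 to 85.4; "slide": the shift along the tool's x, y, z in mm, a list of three; "rotation": the turn, a rotation vector about the tool's x, y, z in degrees, a list of three. In form: [{"grip": grip, "slide": [x, y, z], "rotation": [ax, ay, az]}, ...]. A call has exactly 5 rows; each row is the pose to reach, as a shift and turn from the pose commanded when the call began, along the tool's axes at that moment; what a row does not reach only later rows make up. A row lasts 1/8 s, in which the tool goes at most 62.5 mm and 10.7 degrees, less where a joint would pass 70% of its speed; a pose out of reach is approached as far as the arm can. A call with a gripper value outside its range is refused whole. The fingers move at their own pace and stop on an object; the grip force is fixed at half the most. Time passes only in rows, so rows that repeat a pose let the fingers close, or fill a call up. It gives the time, the measured TCP pose, the force and the opening at its end, in the units of the state.
- get_state(): the state, without advancing time (a new reading comes with each control period).
- eyes.get_image(name): name is "scene" or "side" or "wrist"; returns (picture, depth): 400x640x3 uint8, red, green, blue; 400x640 float32, m along the optical axis (not along the pixel's ray), 0 where there is no reading.
- eyes.camera_info(name): a dict with "fx", "fy", "cx", "cy" (pixels), "extrinsics" (4x4, takes a point from camera to world coordinates). Camera axes: x right, y up, looking along -z (the intrinsics and any distortion apply to the point x, -y, -z); pixel columns grow to the right and rows downward; lengths in m; the calibration is good to about 2 mm. A picture is of the moment at which its call begins: read the wrist's pose just before it. camera_info takes no time and is no camera call; for the wrist camera it gives the pose at the moment of the call.
- ctrl.hand_in(): hands the job in, once; it reports no verdict.
Trained networks look in the newest picture that a camera, given by its name, has taken for a name from the list of things; names that differ only in an ending like _2 or _b are one class to them, and where a whole thing is asked for, a point or a joint stands for the part that bears it (a point fixed in the world has none). Each returns a list of dicts, best first, with "p" (0 to 1); they miss things now and then, are a little off and sometimes report something else, mostly with a low value. They report only what shows in the picture. A call takes as long as a camera call. They do not tell look-alikes from the thing itself.
- recognise(camera, thing): "bbox" ([left, top, width, height] in pixels, round what is visible of it).
- silhouettes(camera, thing): "pixels" (400x640 bool, what is visible of it) and "bbox" ([left, top, width, height] in pixels, round what is visible of it).
The state is a dict: "time": time; "joint_pos": joint angles; "joint_velocities": joint speeds; "tau": joint torques, N m; "position": TCP position; "ee_rot": TCP orientation; "ft_force": force on the tool from outside, world axes, zero at the start; "moment": the same for the moment, N m; "opening": finger opening in m.
Only numpy, scipy, OpenCV 4.12 (cv2) and the standard library are available. Lean on these libraries where they do the work, as an engineer would, in place of code of your own. Each camera call takes 0.05 s, during which the arm holds its last target.

## Working session

There is one attempt and no reset: what is moved stays moved. The work goes in short steps, Python scripts to look and compute and a tool call to move; the robot and the scene stay as the last step left them, time stands still between calls to the robot, and variables do not carry over. Pictures are saved under pics/ and viewed, and the job is handed in when it is done.

Besides the shell and the picture viewer there is one more tool, called after "Call:" as name(argument=value, ...), one argument or row to a line, values as JSON. apply_moves: Moves the arm, as the interface text tells. Its arguments: {"type":"object","properties":{"steps":{"type":"array"}},"required":["steps"]}

```bash
mkdir -p pics; ls; python3 - <<'E'
from plant import get_state, eyes, ctrl
import cv2
s=get_state(); print(s, ctrl.tcp_to_tips)
for n in ["scene","side","wrist"]:
    p,d=eyes.get_image(n); cv2.imwrite(f"pics/{n}0.png",p[:,:,::-1]); 
    import numpy as np; np.save(f"{n}0.npy",d)
    print(n,eyes.camera_info(n))
E
```

```text
pics
{'time': 0.0, 'joint_pos': array([-1.37321341,  0.41189938, -0.01270372,  1.59702067,  0.00561567,
        1.13428732, -0.08220342]), 'joint_velocities': array([ 0.00184258,  0.00015201, -0.00075025,  0.00016699, -0.00106462,
        0.00093764, -0.00063759]), 'tau': array([ 4.46577924e-04, -6.00619054e+01,  6.82941210e-01, -2.99406660e+01,
        1.39462767e-02,  1.09197400e-02, -4.95397323e-07]), 'position': array([0.16410932, 0.60269248, 0.30306291]), 'ee_rot': array([-4.16220975e-01, -3.11381643e+00,  2.47709113e-03]), 'ft_force': array([-0.62493142, -0.54033663, -0.40458306]), 'moment': array([-0.00198724, -0.01464924, -0.00112339]), 'opening': 0.0855613962490208} 0.0726
scene {'fx': 455.84175936186114, 'fy': 455.84175936186114, 'cx': 322.80487516959033, 'cy': 203.76303713924278, 'extrinsics': array([[-0.55209475, -0.58400136,  0.59509142,  1.25758697],
       [ 0.83361063, -0.40106544,  0.37978919,  0.41087639],
       [ 0.0168732 ,  0.70575415,  0.70825587,  0.87787195],
       [ 0.        ,  0.        ,  0.        ,  1.        ]])}
side {'fx': 375.0749722035004, 'fy': 375.0749722035004, 'cx': 321.5274956801744, 'cy': 198.53590475316938, 'extrinsics': array([[-0.93761173,  0.22731484, -0.26308213,  0.31237046],
       [-0.34759606, -0.62988142,  0.69456921,  0.70339973],
       [-0.00782466,  0.74268255,  0.66959795,  0.74253836],
       [ 0.        ,  0.        ,  0.        ,  1.        ]])}
wrist {'fx': 296.6455569132429, 'fy': 296.6455569132429, 'cx': 317.4596390540927, 'cy': 202.79968746735716, 'extrinsics': array([[ 0.26393177, -0.92257186, -0.28142704,  0.09295367],
       [ 0.96454079,  0.25213288,  0.07803889,  0.62246469],
       [-0.00103948, -0.2920448 ,  0.95640407,  0.3737324 ],
       [ 0.        ,  0.        ,  0.        ,  1.        ]])}
```

View pics/scene0.png

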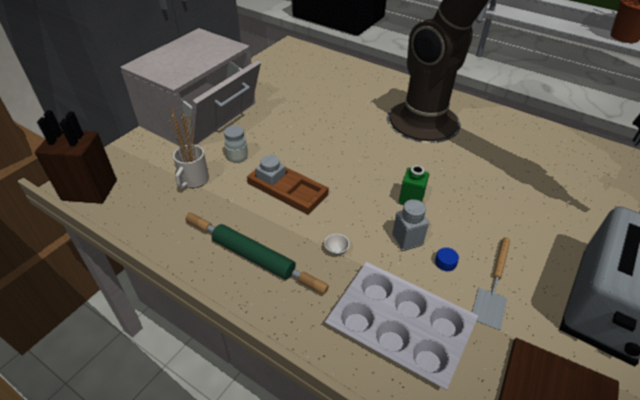

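View pics/side0.png

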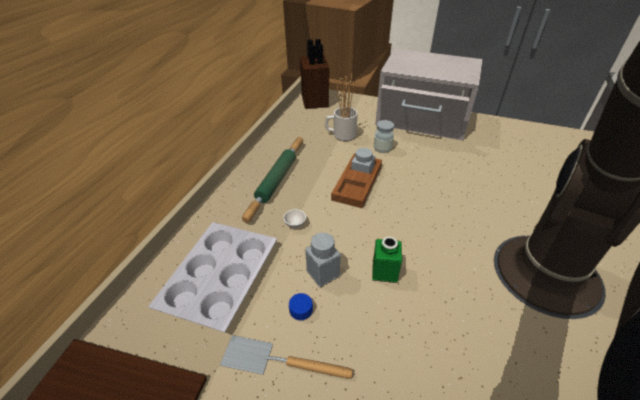

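View pics/wrist0.png

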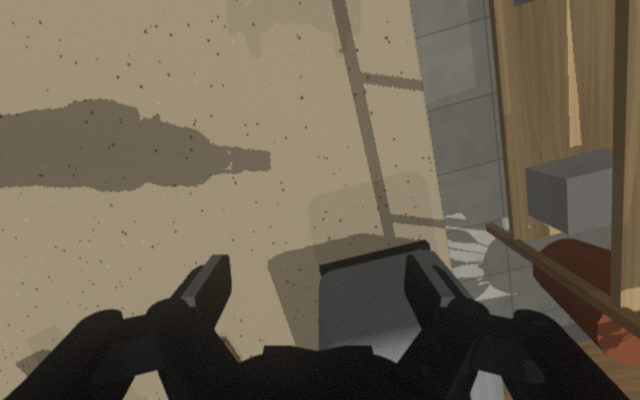

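The scene view shows the steel canister at about (410,225), with the green decoy behind it at (415,185) and the blue cap at (447,259). The block is at (288,187), with its empty recess at about (303,190). Next I'll measure from depth.

```bash
cat > h.py <<'E'
import numpy as np, cv2
from plant import get_state, eyes, ctrl, recognise, silhouettes
from scipy.spatial.transform import Rotation as R
def cloud(d,ci):
    v,u=np.mgrid[0:400,0:640].astype(float)
    P=np.stack([(u-ci['cx'])/ci['fx']*d,-(v-ci['cy'])/ci['fy']*d,-d],-1)
    E=ci['extrinsics']; W=P@E[:3,:3].T+E[:3,3]; W[d<=0]=np.nan
    return W
E
python3 - <<'E'
from h import *
for n in ["scene","side"]:
    W=cloud(np.load(n+"0.npy"),eyes.camera_info(n))
    for t in ["canister_mid","cap_mid","bay","short_mid","jam_jar","skewer_mug","pinch_bowl","roller","cupcake_tray","spatula"]:
        try: L=silhouettes(n,t)
        except Exception as e: print(t,e); continue
        for r in L[:3]:
            Q=W[r['pixels']]; Q=Q[~np.isnan(Q[:,0])]
            if len(Q): print(n,t,round(r['p'],2),r['bbox'],len(Q),np.median(Q,0).round(3),np.percentile(Q,2,0).round(3),np.percentile(Q,98,0).round(3))
    # plane-height
    box={"scene":(245,155,330,215),"side":(325,145,390,210)}[n]
    s=W[box[1]:box[3],box[0]:box[2]].reshape(-1,3)
    for lo,hi in [(-.01,.004),(.004,.013),(.022,.034),(.07,.084)]:
        m=(s[:,2]>lo)&(s[:,2]<hi); print(n,lo,hi,m.sum(),np.median(s[m],0).round(4))
        if lo>=.004 and m.sum()>5: print(cv2.minAreaRect((s[m][:,:2]*1000).astype(np.float32)))
    box={"scene":(385,195,435,255),"side":(300,228,346,290)}[n]
    s=W[box[1]:box[3],box[0]:box[2]].reshape(-1,3)
    for lo,hi in [(.01,.08),(.083,.0905),(.115,.127)]:
        m=(s[:,2]>lo)&(s[:,2]<hi); print('can',lo,hi,m.sum(),np.median(s[m],0).round(4)); print(cv2.minAreaRect((s[m][:,:2]*1000).astype(np.float32)))
E
```

```text
scene canister_mid 0.91 [393.2, 211.4, 34.3, 39.8] 835 [0.53  0.198 0.057] [0.504 0.153 0.011] [0.549 0.226 0.09 ]
scene canister_mid 0.61 [396.6, 166.4, 31.5, 36.6] 791 [0.394 0.135 0.082] [0.351 0.108 0.014] [0.405 0.164 0.112]
scene cap_mid 0.9 [399.1, 200.7, 25.6, 19.5] 406 [0.521 0.19  0.121] [0.488 0.168 0.098] [0.536 0.212 0.125]
scene cap_mid 0.72 [435.6, 244.1, 21.7, 29.1] 465 [0.531 0.296 0.029] [0.5   0.271 0.001] [0.547 0.32  0.034]
scene bay 0.9 [245.3, 167.4, 83.5, 48.8] 1810 [ 0.543 -0.145  0.025] [ 0.485 -0.271  0.002] [ 0.578 -0.069  0.032]
scene short_mid 0.68 [259.5, 152.2, 22.9, 33.4] 632 [ 0.542 -0.219  0.056] [ 0.504 -0.259  0.025] [ 0.56 -0.2   0.08]
scene jam_jar 0.59 [223.1, 122.6, 25.0, 39.6] 734 [ 0.515 -0.369  0.063] [ 0.477 -0.405  0.004] [ 0.532 -0.352  0.098]
scene skewer_mug 0.6 [172.2, 115.7, 40.1, 71.4] 1448 [ 0.656 -0.4    0.076] [ 0.561 -0.528  0.013] [ 0.711 -0.374  0.201]
scene pinch_bowl 0.92 [326.4, 235.5, 25.3, 20.1] 409 [0.628 0.053 0.018] [0.61  0.03  0.003] [0.666 0.084 0.032]
scene roller 0.72 [184.0, 211.8, 145.6, 83.8] 2561 [ 0.775 -0.07
[... 3305 characters left out ...]
5186 -0.1648  0.0279]
((524.912109375, -217.20384216308594), (303.6755676269531, 97.40956115722656), 88.17542266845703)
side 0.07 0.084 161 [ 0.5255 -0.2258  0.0767]
((526.1471557617188, -228.12747192382812), (52.25844192504883, 48.88196563720703), 13.536050796508789)
can 0.01 0.08 624 [0.4942 0.2091 0.0462]
((505.14678955078125, 207.89569091796875), (81.49952697753906, 43.19908905029297), 7.609029769897461)
can 0.083 0.0905 216 [0.4986 0.2058 0.087 ]
((507.245361328125, 187.85092163085938), (59.37421417236328, 61.5384407043457), 53.826866149902344)
can 0.115 0.127 352 [0.5067 0.1913 0.1215]
((507.1911315917969, 189.26519775390625), (48.70939254760742, 49.13022232055664), 19.157920837402344)
```

```bash
python3 - <<'E'
from h import *
from scipy.optimize import least_squares
from scipy import ndimage
for n in ["scene","side"]:
    W=cloud(np.load(n+"0.npy"),eyes.camera_info(n))
    ok=(W[...,2]>.023)&(W[...,2]<.033)&(abs(W[...,0]-.53)<.09)&(abs(W[...,1]+.17)<.14)
    l,k=ndimage.label(ok); i=np.argmax(ndimage.sum(ok,l,range(1,k+1)))+1
    s=W[l==i]; print(n,len(s),cv2.minAreaRect((s[:,:2]*1000).astype(np.float32)), s.min(0),s.max(0))
    # floor of bay
    ok=(W[...,2]>.004)&(W[...,2]<.013)&(abs(W[...,0]-.53)<.045)&(abs(W[...,1]+.115)<.045)
    l,k=ndimage.label(ok); i=np.argmax(ndimage.sum(ok,l,range(1,k+1)))+1
    s=W[l==i]; print(' floor',len(s),cv2.minAreaRect((s[:,:2]*1000).astype(np.float32)), s.min(0),s.max(0))
    # floor+hole: bay-hole edge: pixels not top inside
s=get_state(); 
E
python3 - <<'E'
import numpy as np
d=np.array([0.509-0.164,0.188-0.6027]);
for a in [164.8,74.8]:
    print(d@[np.cos(np.radians(a)),np.sin(np.radians(a))]*1000)
E
```

```text
scene 1092 ((528.2793579101562, -175.7815399169922), (216.91087341308594, 100.96765899658203), 89.59115600585938) [ 0.47779305 -0.28439269  0.02306329] [ 0.57927209 -0.06707918  0.03297812]
 floor 297 ((521.2340698242188, -123.64020538330078), (58.18067932128906, 57.4102668762207), 88.63607025146484) [ 0.49191732 -0.15294379  0.00472815] [ 0.5501736  -0.09509341  0.01299346]
side 826 ((526.4091796875, -173.62081909179688), (214.9197998046875, 96.54145812988281), 88.67759704589844) [ 0.47639981 -0.2801664   0.02300182] [ 0.57681377 -0.06543422  0.03296155]
 floor 243 ((530.8125, -128.5825958251953), (50.140045166015625, 62.45284652709961), 89.7483901977539) [ 0.49951812 -0.15370088  0.00405846] [ 0.56210886 -0.10347226  0.01297254]
-441.660542975314
-309.7370736265692
```

Call:
apply_moves(
  steps=[
    {"grip": 85, "slide": [-40, -28, 0], "rotation": [0, 0, 10]},
    {"grip": 85, "slide": [-85, -60, 0], "rotation": [0, 0, 20]},
    {"grip": 85, "slide": [-130, -91, 0], "rotation": [0, 0, 30]},
    {"grip": 85, "slide": [-175, -123, 0], "rotation": [0, 0, 40]},
    {"grip": 85, "slide": [-220, -154, 0], "rotation": [0, 0, 50]},
  ],
)

```text
time: 1.78
position: [0.337, 0.3952, 0.3042]
ee_rot: [-1.701, -2.641, -0.001]
ft_force: [1.1, 0.2, -0.1]
opening: 0.0849
```

```bash
cat >> h.py <<'E'
def to(target,yaw=None,grip=None):
    "slide/rotation in tool frame to world TCP target; yaw= world angle (deg) of tool y"
    s=get_state(); M=R.from_rotvec(s['ee_rot']).as_matrix()
    y=np.degrees(np.arctan2(M[1,1],M[0,1]))
    print('t',round(s['time'],2),'pos',s['position'].round(4),'jaw',y.round(2),'z',M[:,2].round(4),'q',s['joint_pos'].round(2),'open',round(s['opening'],4),'F',s['ft_force'].round(1),'M',s['moment'].round(2))
    if target is not None:
        print('slide',(M.T@(np.array(target)-s['position'])*1000).round(1), 'rotz', None if yaw is None else round(-(yaw-y),1))
E
python3 -c "
from h import *
to([.509,.188,.26],-35.6)"
```

```text
t 1.77 pos [0.337  0.3952 0.3042] jaw 24.44 z [ 4.e-04  8.e-04 -1.e+00] q [-1.16  0.23  0.24  1.86 -0.06  1.06 -0.47] open 0.0849 F [ 1.1  0.2 -0.1] M [-0.03 -0.03 -0.01]
slide [-259.8   70.8   44.1] rotz 60.0
```

Call:
apply_moves(
  steps=[
    {"grip": 85, "slide": [-52, 14, 0], "rotation": [0, 0, 10]},
    {"grip": 85, "slide": [-104, 28, 0], "rotation": [0, 0, 20]},
    {"grip": 85, "slide": [-156, 42, 0], "rotation": [0, 0, 30]},
    {"grip": 85, "slide": [-208, 56, 0], "rotation": [0, 0, 40]},
    {"grip": 85, "slide": [-255, 70, 0], "rotation": [0, 0, 50]},
  ],
)

```text
time: 2.4
position: [0.5075, 0.1928, 0.3043]
ee_rot: [-2.658, -1.675, -0.001]
ft_force: [-0.1, 0.8, -0.6]
opening: 0.0854
```

Call:
apply_moves(
  steps=[
    {"grip": 85, "slide": [0, 0, 0], "rotation": [0, 0, 10]},
    {"grip": 85, "slide": [0, 0, 0], "rotation": [0, 0, 10]},
    {"grip": 85, "slide": [0, 0, 0], "rotation": [0, 0, 10]},
    {"grip": 85, "slide": [0, 0, 0], "rotation": [0, 0, 10]},
    {"grip": 85, "slide": [0, 0, 0], "rotation": [0, 0, 10]},
  ],
)

```text
time: 3.02
position: [0.5062, 0.1949, 0.3039]
ee_rot: [-2.788, -1.448, -0.0]
ft_force: [-0.2, -0.2, 0.2]
opening: 0.0851
```

```bash
python3 -c "
from h import *
to([.509,.188,.26],-35.6)
p,d=eyes.get_image('wrist'); ci=eyes.camera_info('wrist'); cv2.imwrite('pics/w1.png',p[:,:,::-1])
W=cloud(d,ci); np.save('W1.npy',W)
z=W[...,2]
from scipy import ndimage
for lo,hi in [(.083,.093),(.116,.127)]:
    ok=(z>lo)&(z<hi)&(np.hypot(W[...,0]-.509,W[...,1]-.188)<.06)
    l,k=ndimage.label(ok);i=np.argmax(ndimage.sum(ok,l,range(1,k+1)))+1
    s=W[l==i];print(len(s),np.median(s,0),cv2.minAreaRect((s[:,:2]*1000).astype(np.float32)),cv2.minEnclosingCircle((s[:,:2]*1000).astype(np.float32)))
"
```

```text
t 3.02 pos [0.5062 0.1949 0.3039] jaw -35.12 z [-0.e+00  2.e-04 -1.e+00] q [-0.9   0.29  0.55  1.83 -0.17  1.07 -0.9 ] open 0.0851 F [-0.2 -0.2  0.2] M [-0.01 -0.01 -0.01]
slide [-4.   6.3 43.9] rotz 0.5
860 [0.51842667 0.20706485 0.08779213] ((508.58575439453125, 188.73841857910156), (59.438541412353516, 59.485313415527344), 53.44593811035156) ((508.22998046875, 188.50677490234375), 40.06898498535156)
2526 [0.50902098 0.18981606 0.12233549] ((508.05078125, 188.6883087158203), (50.85283279418945, 51.47446823120117), 74.28897094726562) ((507.99267578125, 188.41409301757812), 26.115894317626953)
```

View pics/w1.png

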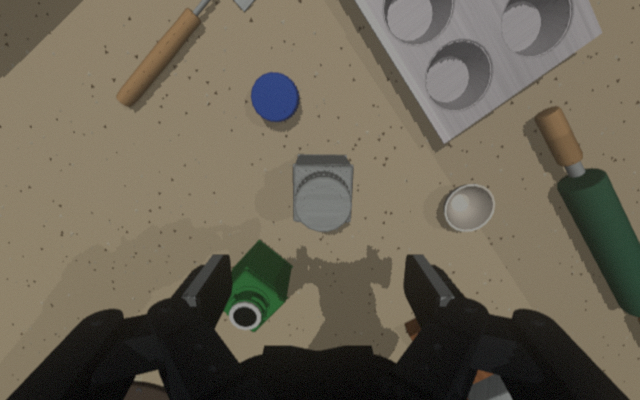

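Call:
apply_moves(
  steps=[
    {"grip": 85, "slide": [-4, 5.3, 40], "rotation": [0, 0, 0]},
    {"grip": 85, "slide": [-4, 5.3, 80], "rotation": [0, 0, 0]},
    {"grip": 85, "slide": [-4, 5.3, 115], "rotation": [0, 0, 0]},
    {"grip": 85, "slide": [-4, 5.3, 140], "rotation": [0, 0, 0]},
    {"grip": 85, "slide": [-4, 5.3, 140], "rotation": [0, 0, 0]},
  ],
)

```text
time: 3.7
position: [0.5074, 0.1879, 0.1624]
ee_rot: [2.789, 1.446, -0.006]
ft_force: [0.4, 0.6, 1.0]
opening: 0.0851
```

```bash
python3 -c "
from h import *
to([.5083,.1886,.164],-35.6)
p,d=eyes.get_image('side');cv2.imwrite('pics/s2.png',cv2.resize(p[200:320,240:420,::-1],None,fx=4,fy=4))"
```

```text
t 3.7 pos [0.5074 0.1879 0.1624] jaw -35.2 z [-0.0031 -0.0019 -1.    ] q [-0.81  0.47  0.48  1.96 -0.3   0.78 -0.77] open 0.0851 F [0.4 0.6 1. ] M [-0.02 -0.01 -0.01]
slide [ 1.1  0.3 -1.6] rotz 0.4
```

View pics/s2.png

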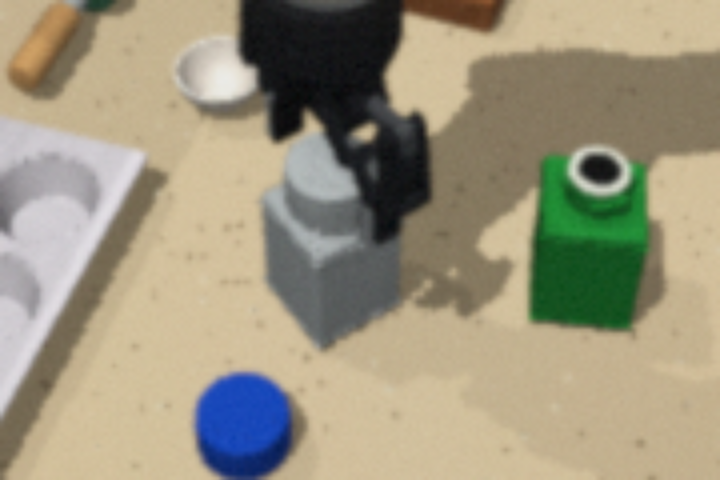

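The fingers straddle the cap, so I'll close on it.

Call:
apply_moves(
  steps=[
    {"grip": 50, "slide": [1, 0.5, -1.5], "rotation": [0, 0, 0.5]},
    {"grip": 40, "slide": [1, 0.5, -1.5], "rotation": [0, 0, 0.5]},
    {"grip": 30, "slide": [1, 0.5, -1.5], "rotation": [0, 0, 0.5]},
    {"grip": 20, "slide": [1, 0.5, -1.5], "rotation": [0, 0, 0.5]},
    {"grip": 20, "slide": [1, 0.5, -1.5], "rotation": [0, 0, 0.5]},
  ],
)

```text
time: 4.38
position: [0.5098, 0.1894, 0.1668]
ee_rot: [-2.794, -1.433, -0.003]
ft_force: [-1.6, 0.0, 6.8]
opening: 0.0501
```

```bash
python3 -c "
from h import *
to([.527,-.1165,.26],0)"
```

```text
t 4.38 pos [0.5098 0.1894 0.1668] jaw -35.7 z [ 0.0015  0.0019 -1.    ] q [-0.82  0.47  0.49  1.96 -0.31  0.79 -0.78] open 0.0501 F [-1.6  0.   6.8] M [ 0.19  0.38 -0.  ]
slide [-238.2  192.4  -93.7] rotz -35.7
```

Call:
apply_moves(
  steps=[
    {"grip": 20, "slide": [0, 0, 0], "rotation": [0, 0, 0]},
    {"grip": 20, "slide": [0, 0, -10], "rotation": [0, 0, 0]},
    {"grip": 20, "slide": [0, 0, -30], "rotation": [0, 0, 0]},
    {"grip": 20, "slide": [0, 0, -60], "rotation": [0, 0, 0]},
    {"grip": 20, "slide": [0, 0, -90], "rotation": [0, 0, 0]},
  ],
)

```text
time: 5.0
position: [0.5089, 0.1883, 0.2564]
ee_rot: [2.796, 1.433, -0.002]
ft_force: [0.6, 0.6, -4.5]
opening: 0.05
```

```bash
python3 -c "
from h import *
to([.527,-.1165,.26],0)
p,d=eyes.get_image('side');cv2.imwrite('pics/s3.png',cv2.resize(p[150:320,240:420,::-1],None,fx=3,fy=3))"
```

```text
t 5.0 pos [0.5089 0.1883 0.2564] jaw -35.74 z [-8.e-04 -7.e-04 -1.e+00] q [-0.88  0.35  0.55  1.88 -0.22  0.97 -0.86] open 0.05 F [ 0.6  0.6 -4.5] M [ 0.02 -0.08 -0.04]
slide [-236.9  192.7   -3.4] rotz -35.7
```

View pics/s3.png

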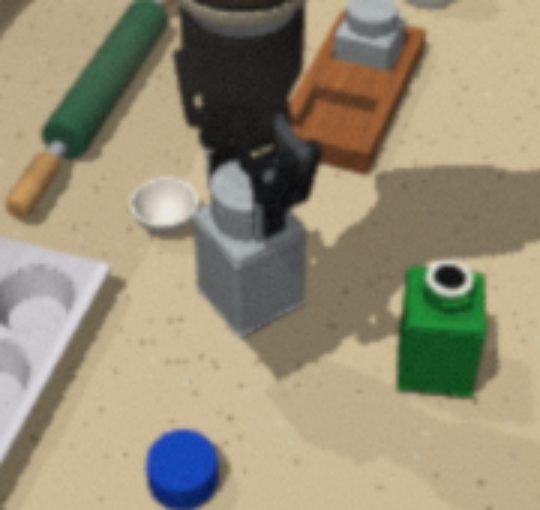

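Call:
apply_moves(
  steps=[
    {"grip": 20, "slide": [-25, 20, 0], "rotation": [0, 0, -5]},
    {"grip": 20, "slide": [-58, 47, 0], "rotation": [0, 0, -10]},
    {"grip": 20, "slide": [-90, 73, 0], "rotation": [0, 0, -15]},
    {"grip": 20, "slide": [-120, 98, 0], "rotation": [0, 0, -20]},
    {"grip": 20, "slide": [-148, 120, 0], "rotation": [0, 0, -25]},
  ],
)

```text
time: 5.68
position: [0.5199, -0.0032, 0.255]
ee_rot: [-2.417, -2.007, 0.001]
ft_force: [0.2, 0.5, -5.1]
opening: 0.05
```

```bash
python3 -c "
from h import *
to([.527,-.1165,.26],-0.7)
p,d=eyes.get_image('wrist'); ci=eyes.camera_info('wrist'); cv2.imwrite('pics/w4.png',p[:,:,::-1])
W=cloud(d,ci); np.save('W4.npy',W)"
```

```text
t 5.67 pos [ 0.5199 -0.0032  0.255 ] jaw -10.6 z [-5.e-04 -2.e-04 -1.e+00] q [-0.51  0.3   0.52  1.93 -0.18  0.95 -0.09] open 0.05 F [ 0.2  0.5 -5.1] M [-0.02 -0.05 -0.  ]
slide [-110.1   27.8   -5. ] rotz -9.9
```

View pics/w4.png

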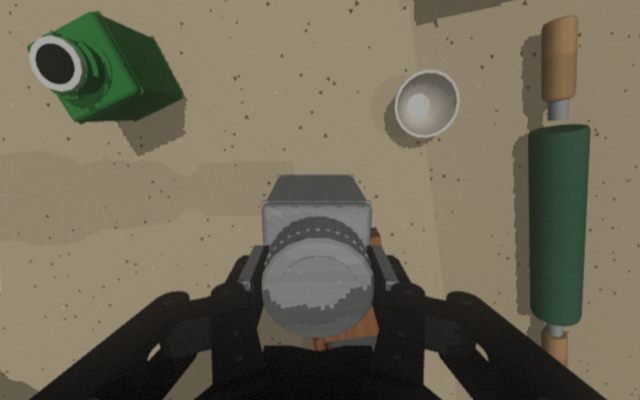

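```bash
cat > fit.py <<'E'
from h import *
from scipy.optimize import minimize
from scipy import ndimage
def proj(P,ci):
    E=np.linalg.inv(ci['extrinsics']); c=P@E[:3,:3].T+E[:3,3]
    return np.stack([ci['cx']+ci['fx']*c[:,0]/-c[:,2], ci['cy']-ci['fy']*c[:,1]/-c[:,2]],-1)
def box(x,y,yaw,cx,cy,lx,ly,z0,z1):
    c,s=np.cos(yaw),np.sin(yaw)
    return np.array([[x+c*(cx+a)-s*(cy+b),y+s*(cx+a)+c*(cy+b),z] for a in(-lx/2,lx/2) for b in(-ly/2,ly/2) for z in(z0,z1)])
def hull(P,ci):
    q=proj(P,ci).astype(np.float32); return cv2.convexHull(q)[:,0]
def sd(poly,pts):
    return np.array([cv2.pointPolygonTest(poly.reshape(-1,1,2).astype(np.float32),(float(a),float(b)),True) for a,b in pts])
for n in ["scene","side"]:
    p=cv2.imread(f'pics/{n}0.png').astype(int); ci=eyes.camera_info(n)
    r=p[...,2];b=p[...,0]
    m=(r>1.75*b)&(r>50)
    bx={"scene":(235,155,335,220),"side":(322,145,390,212)}[n]
    k=np.zeros_like(m);k[bx[1]:bx[3],bx[0]:bx[2]]=m[bx[1]:bx[3],bx[0]:bx[2]]
    l,c=ndimage.label(k); k=l==np.argmax(ndimage.sum(k,l,range(1,c+1)))+1
    print(n,k.sum()); vis=(p.copy()).astype(np.uint8); 
    v,u=np.mgrid[bx[1]:bx[3],bx[0]:bx[2]]; pts=np.stack([u.ravel(),v.ravel()],-1).astype(float)
    lab=k[bx[1]:bx[3],bx[0]:bx[2]].ravel()
    def cost(t):
        x,y,w=t[0]/1000,t[1]/1000,np.radians(t[2])
        H=hull(box(x,y,w,0,0,.096,.212,0,.028),ci)
        f=1/(1+np.exp(-sd(H,pts)*2))
        # short canister and its cap occlude; ignore
        S=hull(box(x,y,w,0,-.0575,.075,.075,.0,.085),ci); ign=sd(S,pts)>-2
        return (((f-lab)**2)[~ign]).sum()/100
    best=minimize(cost,[527,-175,-.8],method='Nelder-Mead',options=dict(xatol=.05,fatol=1e-4,initial_simplex=[[527,-175,-.8],[531,-175,-.8],[527,-171,-.8],[527,-175,1.5]]))
    t=best.x; w=np.radians(t[2]); print(t,best.fun,'bay',t[0]-57.5*np.sin(w),t[1]+57.5*np.cos(w))
    # canister fit silhouette via depth: reference
    q=proj(box(t[0]/1e3,t[1]/1e3,w,0,0,.096,.212,.028,.028)[::2],ci); q2=proj(box(t[0]/1e3,t[1]/1e3,w,0,.0575,.067,.067,.028,.028)[::2],ci)
    s=6; im=cv2.resize(vis[bx[1]:bx[3],bx[0]:bx[2]],None,fx=s,fy=s,interpolation=cv2.INTER_CUBIC)
    for Q in(q,q2):
        cv2.polylines(im,[((Q[[0,1,3,2]]-[bx[0],bx[1]]+.5)*s).astype(np.int32)],True,(0,255,0),1)
    cv2.imwrite(f'pics/fit_{n}.png',im)
W=np.load('W4.npy'); z=W[...,2]
st=np.array([.52,-.0032])
print('in-hand heights',np.histogram(z[(np.hypot(W[...,0]-st[0],W[...,1]-st[1])<.06)],bins=np.arange(.1,.26,.01)))
E
python3 fit.py
```

```text
scene 1775
[ 525.87719177 -176.93433643   -1.85220536] 0.4346183043916236 bay 527.7356752484063 -119.46437871839322
side 1325
[ 526.85569933 -176.66789299   -1.10758783] 0.26414194607621544 bay 527.9671657332999 -119.17863623625905
in-hand heights (array([ 207,  231,  260,  300,  352,  418,  493, 2794,  426, 1157, 2450,
       8999, 1237, 3707, 7053]), array([0.1 , 0.11, 0.12, 0.13, 0.14, 0.15, 0.16, 0.17, 0.18, 0.19, 0.2 ,
       0.21, 0.22, 0.23, 0.24, 0.25]))
```

```bash
cd pics; python3 -c "
import cv2,numpy as np
a=cv2.imread('fit_scene.png');b=cv2.imread('fit_side.png');print(a.shape,b.shape)
h=a.shape[0]+b.shape[0];c=np.zeros((h,max(a.shape[1],b.shape[1]),3),np.uint8);c[:a.shape[0],:a.shape[1]]=a;c[a.shape[0]:,:b.shape[1]]=b
f=min(600/h,800/c.shape[1]);cv2.imwrite('fit.png',cv2.resize(c,None,fx=f,fy=f))"
```

```text
(390, 600, 3) (402, 408, 3)
```

View pics/fit.png

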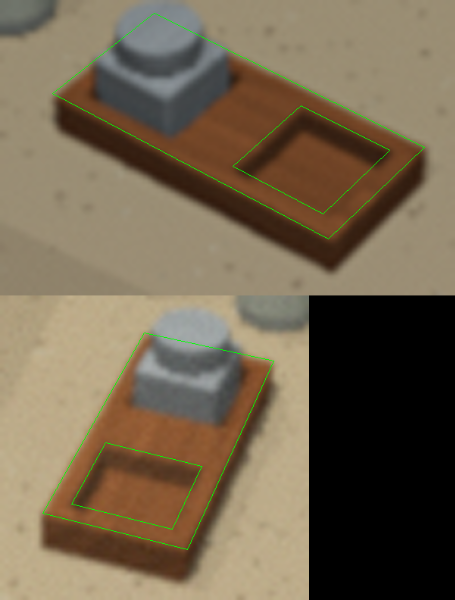

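```bash
python3 -c "
from h import *
W=np.load('W4.npy'); z=W[...,2]
from scipy import ndimage
near=np.hypot(W[...,0]-.52,W[...,1]+.0032)<.06
print(np.histogram(z[near&(z>.165)&(z<.19)],bins=12))
zz=z.copy()
ok=near&(z>.171)&(z<.181)
l,k=ndimage.label(ok);i=np.argmax(ndimage.sum(ok,l,range(1,k+1)))+1
s=W[l==i];print(len(s),np.median(s,0),s.min(0),s.max(0))
A=np.c_[s[:,:2]-s[:,:2].mean(0),np.ones(len(s))];print('plane',np.linalg.lstsq(A,s[:,2],rcond=None)[0])
print(cv2.minAreaRect((s[:,:2]*1000).astype(np.float32)))
# far edge line + side edges
vs,us=np.where(l==i)
print(us.min(),us.max(),vs.min(),vs.max())
"

```

```text
(array([  61,  105,  202,  195,  498, 1825,  161,    6,   52,  102,  123,
        143]), array([0.16501381, 0.16709563, 0.16917745, 0.17125927, 0.17334109,
       0.17542291, 0.17750474, 0.17958656, 0.18166838, 0.1837502 ,
       0.18583202, 0.18791384, 0.18999566]))
2701 [0.52323345 0.01295653 0.17619995] [ 0.49065799 -0.0126804   0.17100278] [0.55317696 0.02327197 0.18035243]
plane [-0.03019153 -0.08892001  0.17587145]
((522.5634765625, 5.967498779296875), (26.490142822265625, 60.14992904663086), 78.12238311767578)
262 371 201 250
```

```bash
cat > can.py <<'E'
from h import *
import sys
to([.528,-.118,.26],-0.7)
p,d=eyes.get_image('wrist'); ci=eyes.camera_info('wrist'); cv2.imwrite('pics/w_%s.png'%sys.argv[1],p[:,:,::-1])
W=cloud(d,ci); s0=get_state()
M=R.from_rotvec(s0['ee_rot']).as_matrix()
T=(W-s0['position'])@M*1000   # tool frame mm
q=T[200:262,262:373]; 
# shoulder pixels
t=q[(abs(q[...,1])<28)&(q[...,0]<60)]
print('pos',s0['position'])
roi=T[150:300,250:385]
ok=(roi[...,2]>70)&(roi[...,2]<86)&(abs(roi[...,1])<40)
s=roi[ok]
for k in range(3):
    A=np.c_[s[:,:2],np.ones(len(s))]; c=np.linalg.lstsq(A,s[:,2],rcond=None)[0]; r=s[:,2]-A@c; s=s[abs(r)<max(1.5,2*np.median(abs(r)))]
print('shoulder plane (tool mm)',c,'n',len(s)); print(cv2.minAreaRect(s[:,:2].astype(np.float32)),s.min(0),s.max(0))
# cap top
ok=(T[...,2]>35)&(T[...,2]<50)&(abs(T[...,1])<24)&(abs(T[...,0])<40)
s=T[ok]; 
for k in range(4):
    A=np.c_[s[:,:2],np.ones(len(s))]; c=np.linalg.lstsq(A,s[:,2],rcond=None)[0]; r=s[:,2]-A@c; s=s[abs(r)<max(1.5,2*np.median(abs(r)))]
print('cap top plane',c,len(s),s.min(0),s.max(0))
E
python3 can.py a
```

```text
t 5.72 pos [ 0.5198 -0.0088  0.2554] jaw -10.64 z [ 2.0e-04 -3.4e-03 -1.0e+00] q [-0.51  0.3   0.53  1.93 -0.18  0.95 -0.08] open 0.0502 F [-0.6 -7.4 -5.6] M [-0.81  0.04  0.  ]
slide [-105.8   28.2   -4.3] rotz -9.9
pos [ 0.51978647 -0.00668353  0.25527896]
shoulder plane (tool mm) [8.34044453e-02 1.44124680e-02 7.76617594e+01] n 2063
((15.96479320526123, 0.14810752868652344), (57.85684585571289, 23.8327579498291), 88.53032684326172) [  3.36933311 -28.92122142  77.09168683] [27.65343856 29.09427207 81.72950289]
cap top plane [1.60557379e-02 1.06615124e-02 4.44246461e+01] 8413 [-27.14014636 -23.99290336  42.59675239] [24.00022416 23.99513168 46.37103662]
```

Call:
apply_moves(
  steps=[
    {"grip": 20, "slide": [-30, 8, 0], "rotation": [0, 0, -4]},
    {"grip": 20, "slide": [-70, 18, 0], "rotation": [0, 0, -8]},
    {"grip": 20, "slide": [-100, 26, 0], "rotation": [0, 0, -11]},
    {"grip": 20, "slide": [-106, 28, 0], "rotation": [0, 0, -11]},
    {"grip": 20, "slide": [-106, 28, 0], "rotation": [0, 0, -11]},
  ],
)

```text
time: 6.4
position: [0.5279, -0.1106, 0.255]
ee_rot: [-2.217, -2.225, 0.0]
ft_force: [-0.7, 1.5, -4.7]
opening: 0.05
```

```bash
python3 can.py b; python3 can.py c; python3 - <<'E'
from h import *
for n in ['scene','side']:
    p,d=eyes.get_image(n); np.save(n+'5.npy',d); cv2.imwrite(f'pics/{n}5.png',p[:,:,::-1])
E
```

```text
t 6.4 pos [ 0.5279 -0.1106  0.255 ] jaw 0.2 z [-8.e-04  5.e-04 -1.e+00] q [-0.29  0.34  0.52  1.89 -0.2   0.97  0.32] open 0.05 F [-0.7  1.5 -4.7] M [ 0.09 -0.01  0.  ]
slide [-7.4  0.  -5. ] rotz 0.9
pos [ 0.52803525 -0.10977017  0.25496378]
shoulder plane (tool mm) [6.41513736e-02 1.52574577e-02 7.77156685e+01] n 2116
((15.446168899536133, 0.07910919189453125), (24.513185501098633, 57.992897033691406), 0.4963935613632202) [  2.95924551 -28.90205975  76.85209568] [27.83526054 29.07871637 81.22443903]
cap top plane [8.86607343e-03 9.47036231e-03 4.44071980e+01] 8344 [-26.81639599 -23.92091701  42.77370916] [23.99311313 23.98414423 46.21853203]
t 6.45 pos [ 0.528  -0.1098  0.255 ] jaw 0.28 z [-8.e-04  7.e-04 -1.e+00] q [-0.29  0.34  0.52  1.89 -0.2   0.97  0.32] open 0.0502 F [ 0.4 -0.3 -5. ] M [ 0.07 -0.04  0.05]
slide [-8.2 -0.1 -5. ] rotz 1.0
pos [ 0.52812748 -0.10941603  0.25503674]
shoulder plane (tool mm) [7.48613304e-02 1.35551677e-02 7.75081717e+01] n 2077
((15.835442543029785, 0.1351642608642578), (58.661075592041016, 24.395954132080078), 89.1986312866211) [  3.2689473  -29.29487579  76.63188416] [27.83542827 29.38454136 81.33371167]
cap top plane [8.95575586e-03 1.06735530e-02 4.44175516e+01] 8371 [-26.71619206 -23.98051375  42.77268648] [24.12948943 23.98472442 46.24511214]
```

```bash
python3 - <<'E'
from h import *
from scipy import ndimage
for n in ['scene','side']:
    W=cloud(np.load(n+'5.npy'),eyes.camera_info(n)); z=W[...,2]
    near=np.hypot(W[...,0]-.528,W[...,1]+.11)<.055
    print(n,np.histogram(z[near],bins=np.arange(.08,.24,.01))[0])
    ok=near&(z>.171)&(z<.182)
    l,k=ndimage.label(ok);i=np.argmax(ndimage.sum(ok,l,range(1,k+1)))+1
    s=W[l==i];print(len(s),np.median(s,0).round(3),cv2.minAreaRect((s[:,:2]*1000).astype(np.float32)),s.min(0).round(3),s.max(0).round(3))
    ok=near&(z>.085)&(z<.175); s=W[ok]; print('body',np.percentile(s,[1,50,99],axis=0).round(4).tolist())
    # vertical faces: face planes
    h,xe=np.histogram(s[:,0],bins=np.arange(.47,.59,.002)); h2,ye=np.histogram(s[:,1],bins=np.arange(-.17,-.05,.002))
    print('x peak',xe[h.argmax()]+.001,h.max(),'y peak',ye[h2.argmax()]+.001,h2.max())
    f=s[abs(s[:,1]-(ye[h2.argmax()]+.001))<.004]; g=s[abs(s[:,0]-(xe[h.argmax()]+.001))<.004]
    a=np.polyfit(f[:,0],f[:,1],1);print('y-face slope deg',np.degrees(a[0]),'y at mid',np.median(f[:,1]),len(f),'x range',f[:,0].min(),f[:,0].max())
    a=np.polyfit(g[:,1],g[:,0],1);print('x-face slope',np.degrees(a[0]),np.median(g[:,0]),len(g))
E
```

```text
scene [ 17  53  88  88  91  98  86  99  98 185  39  70 100 162  46]
175 [ 0.55  -0.094  0.176] ((530.3297119140625, -112.79015350341797), (61.76076126098633, 62.192928314208984), 0.9936639070510864) [ 0.499 -0.144  0.171] [ 0.561 -0.081  0.182]
body [[0.5014, -0.1412, 0.0889], [0.5565, -0.093, 0.137], [0.5608, -0.082, 0.1747]]
x peak 0.557 206 y peak -0.08299999999999993 168
y-face slope deg -0.6848194189258879 y at mid -0.08389712174887964 334 x range 0.49827267916802986 0.5602428435284985
x-face slope -0.5868754202399913 0.5578419792244508 493
side [  9  49  77  73  77  78  80  79  78 142  60  87 159 142  36]
136 [ 0.52  -0.09   0.176] ((526.8623657226562, -102.92220306396484), (59.885009765625, 47.765533447265625), 2.593247652053833) [ 0.497 -0.128  0.171] [ 0.556 -0.079  0.182]
body [[0.4964, -0.134, 0.0889], [0.5205, -0.0838, 0.136], [0.5563, -0.08, 0.1745]]
x peak 0.497 107 y peak -0.08299999999999993 262
y-face slope deg 0.2760333408616803 y at mid -0.0833216880621076 540 x range 0.4962640435897495 0.5571454863898896
x-face slope 1.4105987600556629 0.49748316753047506 147
```

```bash
python3 -c "
import cv2,numpy as np
a=cv2.imread('pics/scene5.png')[90:220,220:380];b=cv2.imread('pics/side5.png')[90:220,290:450]
cv2.imwrite('pics/h5.png',cv2.resize(np.hstack([a,b]),None,fx=2.5,fy=2.5))"
```

```text
(no output)
```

View pics/h5.png

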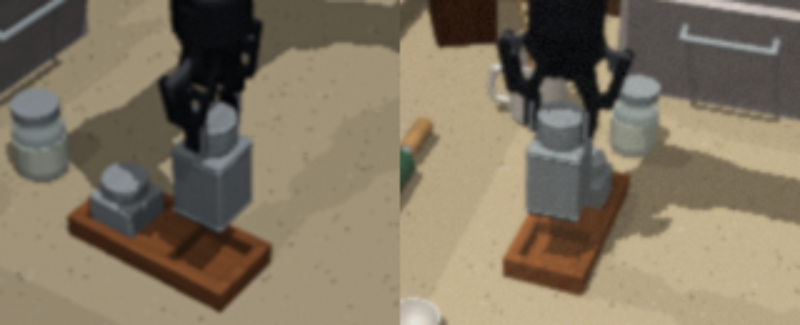

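```bash
python3 - <<'E'
from h import *
to([.528,-.118,.255],-1)
for n in ['scene','side']:
    W=cloud(np.load(n+'5.npy'),eyes.camera_info(n)); z=W[...,2]
    s=W[(np.hypot(W[...,0]-.528,W[...,1]+.11)<.055)&(z>.095)&(z<.170)]
    f=s[(abs(s[:,1]+.0835)<.006)&(abs(s[:,0]-.527)<.026)]
    A=np.c_[f[:,0]-.528,f[:,2]-.13,np.ones(len(f))];print(n,'yface',np.linalg.lstsq(A,f[:,1],rcond=None)[0])
    g=s[(abs(s[:,0]-{'scene':.5578,'side':.4975}[n])<.006)&(s[:,1]<-.09)]
    A=np.c_[g[:,1]+.11,g[:,2]-.13,np.ones(len(g))];print(n,'xface',np.linalg.lstsq(A,g[:,0],rcond=None)[0])
E
```

```text
t 6.6 pos [ 0.5283 -0.1095  0.2552] jaw 0.37 z [-3.e-04  6.e-04 -1.e+00] q [-0.29  0.34  0.52  1.89 -0.2   0.97  0.32] open 0.0502 F [ 0.6  0.4 -5. ] M [ 0.1  -0.03 -0.02]
slide [-8.5 -0.3  0.2] rotz 1.4
scene yface [-0.00230095  0.00320931 -0.08383578]
scene xface [0.00685888 0.01542296 0.55802122]
side yface [ 0.00202402  0.01089315 -0.08315005]
side xface [-0.00614177  0.0160124   0.49715645]
```

```bash
python3 - <<'E'
from h import *
for n in ['scene','side']:
    W=cloud(np.load(n+'0.npy'),eyes.camera_info(n)); z=W[...,2]
    s=W[(abs(W[...,0]-.528)<.04)&(abs(W[...,1]+.07)<.012)&(z>.006)&(z<.022)]
    print(n,'yface',len(s),np.percentile(s[:,1],[10,50,90]).round(4),np.polyfit(s[:,0]-.528,s[:,1],1))
    xf=.576 if n=='scene' else .48
    for xf in (.576,.48):
        s=W[(abs(W[...,0]-xf)<.012)&(abs(W[...,1]+.17)<.09)&(z>.006)&(z<.022)]
        if len(s)>20: 
            c=np.polyfit(s[:,1]+.118,s[:,0],1); print('xface',xf,len(s),np.percentile(s[:,0],[10,50,90]).round(4),c)
    # recess walls (z .011-.025) inside
    s=W[(abs(W[...,0]-.528)<.045)&(abs(W[...,1]+.118)<.045)&(z>.011)&(z<.025)]
    print('walls',len(s)); 
    for c,a in ((0,.528),(1,-.118)): print(np.histogram((s[:,c]-a)*1000,bins=np.arange(-45,46,3))[0])
E
```

```text
scene yface 61 [-0.0704 -0.0694 -0.0679] [-0.00928101 -0.06935962]
xface 0.576 209 [0.5738 0.5761 0.5784] [0.02130145 0.57708396]
walls 146
[ 0  0  1 25 46  6  7  1  3  5  4  5  3  6  4  5  3  3  4  5  2  2  3  3
  0  0  0  0  0  0]
[ 0  0  1 31 17  5  5  3  7  5  5  4  9  4  3  4  7  5  5  5  5  4  7  3
  2  0  0  0  0  0]
side yface 107 [-0.0706 -0.0688 -0.0672] [-0.02594829 -0.06882984]
xface 0.48 51 [0.4775 0.4788 0.4802] [0.01958314 0.47983214]
walls 96
[ 0  0  1  0  2  3  4  3  3  3  4  3  4  2  4  4  4  3  3  6  2  3  4  2
  4  7 18  0  0  0]
[ 0  0  0 31 38  4  1  3  2  0  1  1  1  3  1  0  1  2  0  0  3  1  0  1
  1  0  0  0  1  0]
```

Call:
apply_moves(
  steps=[
    {"grip": 20, "slide": [-4.3, 0.8, 10], "rotation": [0, 0, 1.5]},
    {"grip": 20, "slide": [-4.3, 0.8, 30], "rotation": [0, 0, 1.5]},
    {"grip": 20, "slide": [-4.3, 0.8, 48], "rotation": [0, 0, 1.5]},
    {"grip": 20, "slide": [-4.3, 0.8, 54], "rotation": [0, 0, 1.5]},
    {"grip": 20, "slide": [-4.3, 0.8, 54], "rotation": [0, 0, 1.5]},
  ],
)

```text
time: 7.22
position: [0.5289, -0.1152, 0.201]
ee_rot: [-2.245, -2.197, 0.001]
ft_force: [-0.3, 0.1, -5.8]
opening: 0.0502
```

```bash
python3 - <<'E'
from h import *
to(None)
out=[]
for n,c in (('scene',(130,230,240,400)),('side',(100,230,290,450))):
    p,d=eyes.get_image(n); W=cloud(d,eyes.camera_info(n)); z=W[...,2]
    s=W[(np.hypot(W[...,0]-.528,W[...,1]+.115)<.055)&(z>.05)&(z<.115)]
    f=s[(abs(s[:,1]+.088)<.008)&(abs(s[:,0]-.527)<.026)]; print(n,'y ctr',np.median(f[:,1])-.03,len(f))
    x0={'scene':.558,'side':.498}[n]
    g=s[(abs(s[:,0]-x0)<.006)&(s[:,1]<-.094)]; print('x ctr',np.median(g[:,0])+(-.03 if n=='scene' else .03),len(g))
    out.append(cv2.resize(p[c[0]:c[1],c[2]:c[2]+130,::-1],(390,390*(c[1]-c[0])//130)))
h=max(o.shape[0] for o in out)
cv2.imwrite('pics/h6.png',np.hstack([cv2.copyMakeBorder(o,0,h-o.shape[0],0,0,0) for o in out]))
to(None)
E
```

```text
t 7.22 pos [ 0.5289 -0.1152  0.201 ] jaw -1.25 z [-9.e-04 -1.e-04 -1.e+00] q [-0.26  0.41  0.5   1.94 -0.26  0.85  0.35] open 0.0502 F [-0.3  0.1 -5.8] M [ 0.01 -0.04 -0.05]
scene y ctr -0.11949790980549627 202
x ctr 0.5287456737434881 304
side y ctr -0.11878941041663346 324
x ctr 0.5283392727282501 84
t 7.33 pos [ 0.5294 -0.1153  0.2019] jaw -1.24 z [ 8.e-04 -2.e-04 -1.e+00] q [-0.26  0.41  0.5   1.93 -0.26  0.85  0.35] open 0.0502 F [-0.3 -0.1 -5. ] M [0.04 0.03 0.07]
```

View pics/h6.png

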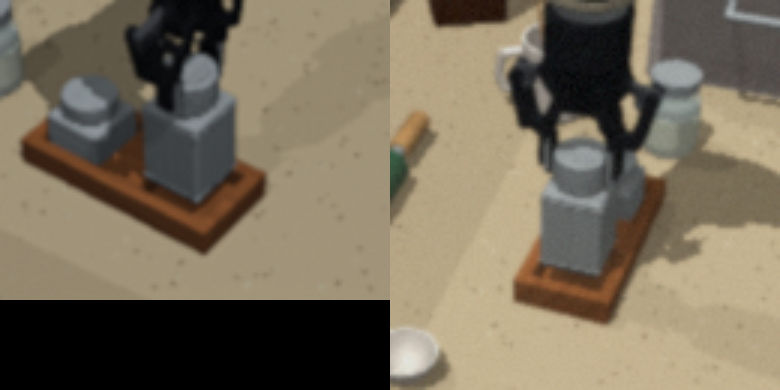

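Call:
apply_moves(
  steps=[
    {"grip": 20, "slide": [1.2, 0, 4], "rotation": [0, 0, 0]},
    {"grip": 20, "slide": [1.2, 0, 10], "rotation": [0, 0, 0]},
    {"grip": 20, "slide": [1.2, 0, 16], "rotation": [0, 0, 0]},
    {"grip": 20, "slide": [1.2, 0, 21], "rotation": [0, 0, 0]},
    {"grip": 20, "slide": [1.2, 0, 21], "rotation": [0, 0, 0]},
  ],
)

```text
time: 7.95
position: [0.5288, -0.114, 0.1798]
ee_rot: [-2.245, -2.197, 0.001]
ft_force: [0.2, 0.0, -4.5]
opening: 0.0499
```

```bash
python3 -c "
from h import *
to([.529,-.114,.173],-1.2)"
```

```text
t 7.95 pos [ 0.5288 -0.114   0.1798] jaw -1.23 z [-0.0011  0.     -1.    ] q [-0.25  0.44  0.48  1.95 -0.28  0.81  0.36] open 0.0499 F [ 0.2  0.  -4.5] M [ 0.09 -0.01  0.02]
slide [-0.   0.2  6.8] rotz -0.0
```

The foot is inside the recess with no contact force. I'll lower it the rest of the way.

Call:
apply_moves(
  steps=[
    {"grip": 20, "slide": [0, 0, 2], "rotation": [0, 0, 0]},
    {"grip": 20, "slide": [0, 0, 4], "rotation": [0, 0, 0]},
    {"grip": 20, "slide": [0, 0, 5], "rotation": [0, 0, 0]},
    {"grip": 20, "slide": [0, 0, 6], "rotation": [0, 0, 0]},
    {"grip": 20, "slide": [0, 0, 6], "rotation": [0, 0, 0]},
  ],
)

```text
time: 8.57
position: [0.5293, -0.1143, 0.1752]
ee_rot: [2.245, 2.197, 0.001]
ft_force: [-2.1, 0.2, 5.0]
opening: 0.0503
```

```bash
cat > look.py <<'E'
from h import *
import sys
to(None)
out=[]
for n,c in (('scene',(120,230,230)),('side',(90,220,290))):
    p,d=eyes.get_image(n); W=cloud(d,eyes.camera_info(n)); z=W[...,2]
    r=np.hypot(W[...,0]-.528,W[...,1]+.118)
    s=W[(r<.055)&(z>.04)&(z<.085)]
    f=s[(abs(s[:,1]+.088)<.008)&(abs(s[:,0]-.527)<.022)]; print(n,'y ctr',(np.median(f[:,1])-.03).round(4),'slopes x,z',np.linalg.lstsq(np.c_[f[:,0]-.528,f[:,2]-.06,np.ones(len(f))],f[:,1],rcond=None)[0].round(3)[:2])
    x0={'scene':.558,'side':.498}[n]
    g=s[(abs(s[:,0]-x0)<.006)&(s[:,1]<-.094)]; print('x ctr',np.median(g[:,0])+(-.03 if n=='scene' else .03),len(g))
    q=z[(r<.045)&(z>.085)&(z<.11)]; print('shoulder z',np.histogram(q,bins=np.arange(.085,.112,.002))[0])
    out.append(cv2.resize(p[c[0]:c[1],c[2]:c[2]+130,::-1],(390,390*(c[1]-c[0])//130)))
h=max(o.shape[0] for o in out)
cv2.imwrite('pics/%s.png'%sys.argv[1],np.hstack([cv2.copyMakeBorder(o,0,h-o.shape[0],0,0,0) for o in out]))
to(None)
E
python3 look.py h7
```

```text
t 8.57 pos [ 0.5293 -0.1143  0.1752] jaw -1.24 z [ 1.e-03  1.e-04 -1.e+00] q [-0.24  0.45  0.48  1.96 -0.28  0.8   0.37] open 0.0503 F [-2.1  0.2  5. ] M [0.02 0.56 0.03]
scene y ctr -0.1185 slopes x,z [-0.01  -0.003]
x ctr 0.5292915556169688 194
shoulder z [17 17 12 26 37 49 44 10  5  7  7  5 10]
side y ctr -0.1175 slopes x,z [-0.028  0.008]
x ctr 0.5283306435277025 56
shoulder z [10 15 16 17 25 47 26  7  6  8  8 12  6]
t 8.68 pos [ 0.5293 -0.1143  0.1751] jaw -1.24 z [ 1.e-03  1.e-04 -1.e+00] q [-0.24  0.45  0.48  1.96 -0.28  0.8   0.37] open 0.0505 F [-2.4  0.2  6.1] M [-0.02  0.66  0.04]
```

View pics/h7.png

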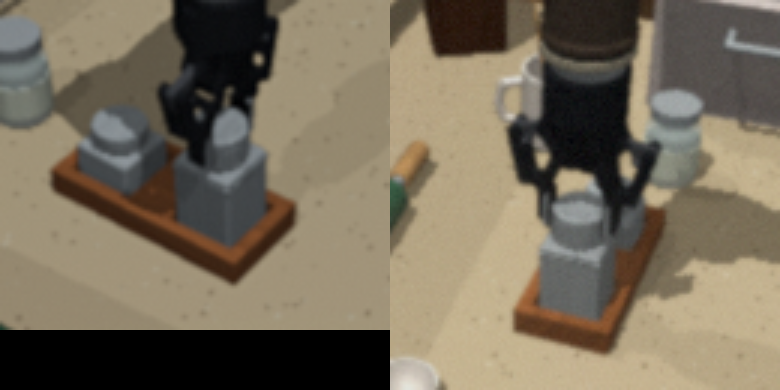

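The canister is seated: TCP z matches the prediction, the bench is carrying its weight, and it is centred. Now I'll twist anticlockwise about the cap axis.

Call:
apply_moves(
  steps=[
    {"grip": 10, "slide": [0, -0.4, 0], "rotation": [0, 0, -8]},
    {"grip": 10, "slide": [-0.1, -0.7, 0], "rotation": [0, 0, -16]},
    {"grip": 10, "slide": [-0.2, -1.0, -0.3], "rotation": [0, 0, -24]},
    {"grip": 10, "slide": [-0.4, -1.3, -0.5], "rotation": [0, 0, -32]},
    {"grip": 10, "slide": [-0.6, -1.6, -0.7], "rotation": [0, 0, -40]},
  ],
)

```text
time: 9.3
position: [0.5282, -0.1146, 0.1758]
ee_rot: [1.351, 2.834, 0.002]
ft_force: [-0.2, 1.4, 2.4]
opening: 0.0501
```

```bash
python3 look.py h8
```

```text
t 9.3 pos [ 0.5282 -0.1146  0.1758] jaw 39.02 z [ 2.2e-03  1.0e-04 -1.0e+00] q [-0.11  0.43  0.3   1.95 -0.17  0.79  0.97] open 0.0501 F [-0.2  1.4  2.4] M [ 0.09  0.   -0.1 ]
scene y ctr -0.1197 slopes x,z [0.052 0.017]
x ctr 0.5299464029384553 203
shoulder z [15 20 20 22 36 49 41 12  6  1  9 10  4]
side y ctr -0.1186 slopes x,z [0.045 0.002]
x ctr 0.5288691416448433 45
shoulder z [13 14 18 17 32 54 17  1  7  9  8 15  7]
t 9.4 pos [ 0.528  -0.1146  0.1757] jaw 38.86 z [ 1.7e-03  3.0e-04 -1.0e+00] q [-0.11  0.43  0.3   1.95 -0.17  0.79  0.97] open 0.0501 F [-0.8  0.6  3.7] M [0.1  0.04 0.1 ]
```

View pics/h8.png

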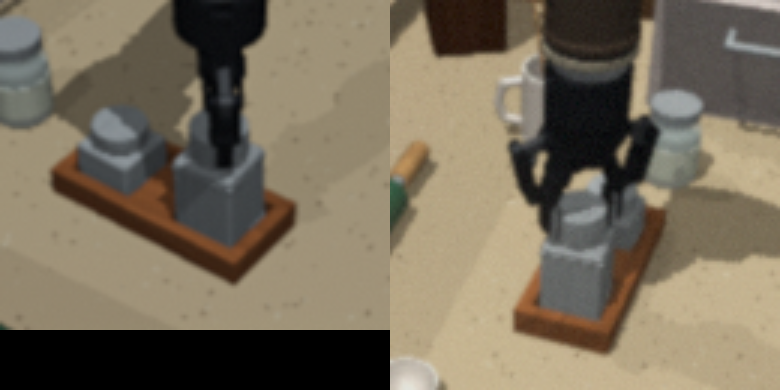

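Call:
apply_moves(
  steps=[
    {"grip": 10, "slide": [0, -0.5, -0.2], "rotation": [0, 0, -10]},
    {"grip": 10, "slide": [-0.2, -1.0, -0.4], "rotation": [0, 0, -20]},
    {"grip": 10, "slide": [-0.4, -1.5, -0.6], "rotation": [0, 0, -30]},
    {"grip": 10, "slide": [-0.7, -1.9, -0.8], "rotation": [0, 0, -40]},
    {"grip": 10, "slide": [-1.1, -2.3, -1.0], "rotation": [0, 0, -50]},
  ],
)

```text
time: 10.02
position: [0.5269, -0.1168, 0.1763]
ee_rot: [0.03, 3.14, -0.0]
ft_force: [0.0, 0.3, 1.3]
opening: 0.0505
```

```bash
python3 look.py h9
```

```text
t 10.03 pos [ 0.5269 -0.1168  0.1763] jaw 88.89 z [ 0.0014 -0.     -1.    ] q [ 0.06  0.41  0.09  1.94 -0.05  0.79  1.73] open 0.0505 F [0.  0.3 1.3] M [-0.01 -0.08  0.02]
scene y ctr -0.1195 slopes x,z [ 0.033 -0.003]
x ctr 0.5297815186886765 201
shoulder z [18 12 29 24 36 48 32 11  2  6 10  8  7]
side y ctr -0.1187 slopes x,z [ 0.042 -0.001]
x ctr 0.5287690214914611 42
shoulder z [12 11 21 16 31 60 24  2  5  3  7  6  6]
t 10.12 pos [ 0.5267 -0.1171  0.1763] jaw 88.7 z [ 9.e-04  1.e-04 -1.e+00] q [ 0.06  0.41  0.09  1.94 -0.05  0.79  1.72] open 0.05 F [-0.2 -0.   0.9] M [-0.02 -0.02 -0.05]
```

View pics/h9.png

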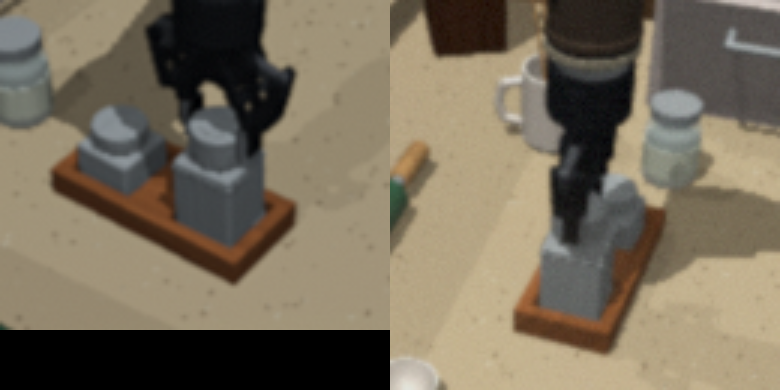

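Call:
apply_moves(
  steps=[
    {"grip": 10, "slide": [0, -0.2, -0.2], "rotation": [0, 0, -4]},
    {"grip": 10, "slide": [0, -0.4, -0.3], "rotation": [0, 0, -8]},
    {"grip": 10, "slide": [-0.1, -0.6, -0.4], "rotation": [0, 0, -12]},
    {"grip": 10, "slide": [-0.2, -0.7, -0.5], "rotation": [0, 0, -15]},
    {"grip": 10, "slide": [-0.2, -0.7, -0.5], "rotation": [0, 0, -15]},
  ],
)

```text
time: 10.75
position: [0.5266, -0.1176, 0.1765]
ee_rot: [-0.368, 3.12, 0.0]
ft_force: [1.2, -1.0, 0.3]
opening: 0.0501
```

```bash
python3 look.py h10
```

```text
t 10.75 pos [ 0.5266 -0.1176  0.1765] jaw 103.46 z [ 1.e-04  1.e-04 -1.e+00] q [ 0.11  0.41  0.02  1.94 -0.01  0.79  1.95] open 0.0501 F [ 1.2 -1.   0.3] M [0.02 0.   0.04]
scene y ctr -0.1195 slopes x,z [0.032 0.006]
x ctr 0.529814091604827 202
shoulder z [17 17 21 17 35 63 38  3  2  9  8 12 11]
side y ctr -0.1187 slopes x,z [ 0.024 -0.012]
x ctr 0.5287871557359498 44
shoulder z [10 15 12 19 43 47 24  3  4  6  5  6  5]
t 10.85 pos [ 0.5266 -0.1176  0.1765] jaw 103.53 z [ 0.  0. -1.] q [ 0.11  0.41  0.02  1.94 -0.01  0.79  1.95] open 0.0504 F [0.8 0.5 0.2] M [-0.06 -0.08  0.03]
```

Call:
apply_moves(
  steps=[
    {"grip": 10, "slide": [0, 0, -1], "rotation": [0, 0, 0]},
    {"grip": 10, "slide": [0, 0, -2], "rotation": [0, 0, 0]},
    {"grip": 10, "slide": [0, 0, -3], "rotation": [0, 0, 0]},
    {"grip": 10, "slide": [0, 0, -4], "rotation": [0, 0, 0]},
    {"grip": 10, "slide": [0, 0, -4], "rotation": [0, 0, 0]},
  ],
)

```text
time: 11.48
position: [0.5265, -0.1176, 0.1807]
ee_rot: [-0.376, 3.119, -0.0]
ft_force: [0.7, -0.3, 0.2]
opening: 0.0504
```

```bash
python3 look.py h11
```

```text
t 11.47 pos [ 0.5265 -0.1176  0.1807] jaw 103.76 z [ 2.e-04  0.e+00 -1.e+00] q [ 0.11  0.41  0.02  1.93 -0.01  0.8   1.95] open 0.0504 F [ 0.7 -0.3  0.2] M [0.01 0.01 0.01]
scene y ctr -0.1196 slopes x,z [ 0.032 -0.001]
x ctr 0.529822097790578 203
shoulder z [13 17 21 23 30 70 57  9  1  0  2 11  3]
side y ctr -0.1187 slopes x,z [0.034 0.003]
x ctr 0.5285568759307563 45
shoulder z [ 9 12 22 15 35 70 29  4  0  0  3  5  2]
t 11.57 pos [ 0.5265 -0.1176  0.1806] jaw 103.77 z [ 0.e+00  1.e-04 -1.e+00] q [ 0.11  0.41  0.02  1.93 -0.01  0.8   1.95] open 0.0498 F [ 0.5  0.5 -0.7] M [-0.04 -0.03 -0.04]
```

View pics/h11.png

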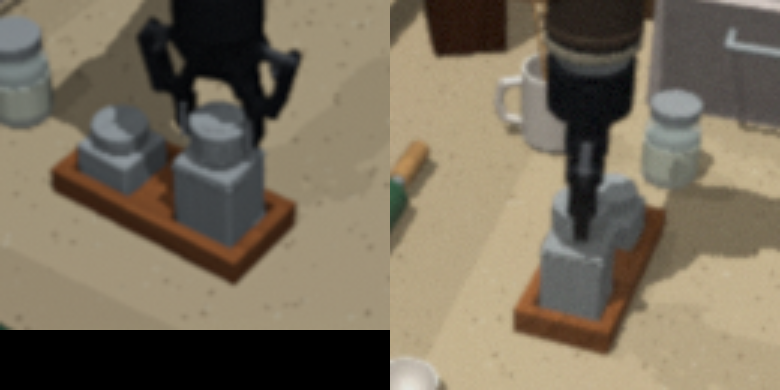

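The force stays near zero as the cap rises, so it is free and the canister hasn't moved. I'll lift it straight up to mid-window.

Call:
apply_moves(
  steps=[
    {"grip": 10, "slide": [0, 0, -6], "rotation": [0, 0, 0]},
    {"grip": 10, "slide": [0, 0, -15], "rotation": [0, 0, 0]},
    {"grip": 10, "slide": [0, 0, -26], "rotation": [0, 0, 0]},
    {"grip": 10, "slide": [0, 0, -36], "rotation": [0, 0, 0]},
    {"grip": 10, "slide": [0, 0, -40], "rotation": [0, 0, 0]},
  ],
)

```text
time: 12.2
position: [0.5269, -0.1176, 0.2217]
ee_rot: [-0.376, 3.117, -0.001]
ft_force: [-0.0, -1.1, -0.7]
opening: 0.0501
```

Call:
apply_moves(
  steps=[
    {"grip": 10, "slide": [0, 0, 0], "rotation": [0, 0, 0]},
    {"grip": 10, "slide": [0, 0, 0], "rotation": [0, 0, 0]},
    {"grip": 10, "slide": [0, 0, 0], "rotation": [0, 0, 0]},
    {"grip": 10, "slide": [0, 0, 0], "rotation": [0, 0, 0]},
    {"grip": 10, "slide": [0, 0, 0], "rotation": [0, 0, 0]},
  ],
)

```text
time: 12.82
position: [0.5265, -0.1176, 0.2204]
ee_rot: [0.377, -3.119, -0.0]
ft_force: [-0.5, -0.9, -0.5]
opening: 0.0505
```

```bash
python3 look.py h12; python3 - <<'E'
from h import *
from scipy import ndimage
p,d=eyes.get_image('wrist'); W=cloud(d,eyes.camera_info('wrist')); s0=get_state()
M=R.from_rotvec(s0['ee_rot']).as_matrix(); T=(W-s0['position'])@M*1000
s=T[(T[...,2]>35)&(T[...,2]<52)&(abs(T[...,1])<24)&(abs(T[...,0])<40)]
for k in range(4):
    A=np.c_[s[:,:2],np.ones(len(s))]; c=np.linalg.lstsq(A,s[:,2],rcond=None)[0]; r=s[:,2]-A@c; s=s[abs(r)<max(1.5,2*np.median(abs(r)))]
print('cap top plane',c,s.min(0),s.max(0))
for n in('scene','side'):
    p,d=eyes.get_image(n); W=cloud(d,eyes.camera_info(n)); z=W[...,2]
    m=(np.hypot(W[...,0]-.528,W[...,1]+.118)<.04)
    q=W[m&(z>.16)&(z<.18)]; print(n,'captop',np.median(q,0),len(q)); print(np.histogram(z[m],bins=np.arange(.08,.2,.005)))
E
```

```text
t 12.82 pos [ 0.5265 -0.1176  0.2204] jaw 103.77 z [-3.e-04  0.e+00 -1.e+00] q [ 0.11  0.36  0.03  1.9  -0.01  0.89  1.95] open 0.0505 F [-0.5 -0.9 -0.5] M [-0.01 -0.02 -0.05]
scene y ctr -0.1194 slopes x,z [0.011 0.005]
x ctr 0.5297136747339544 201
shoulder z [16 21 17 20 44 81 62 16 14  6  4 13  5]
side y ctr -0.1186 slopes x,z [0.023 0.005]
x ctr 0.5288184226448303 45
shoulder z [10 15 13 23 34 80 49  6  7  7  3  6  9]
t 12.93 pos [ 0.5265 -0.1176  0.2205] jaw 103.77 z [-1.e-04  0.e+00 -1.e+00] q [ 0.11  0.36  0.03  1.9  -0.01  0.89  1.95] open 0.0503 F [ 0.1 -0.1  0.1] M [ 0.01 -0.04 -0.04]
cap top plane [1.19795711e-02 1.05578238e-02 4.43597090e+01] [-27.20717848 -23.98904467  42.64162501] [23.22066739 23.97640955 46.21912784]
scene captop [ 0.53810789 -0.1133069   0.17530456] 365
(array([ 38,  34,  69, 163,  20,  16,  37,  34,  56,   0,   0,   0,   1,
        16,  32,  40,  42,  54,  75, 194,  26,  24,  12]), array([0.08 , 0.085, 0.09 , 0.095, 0.1  , 0.105, 0.11 , 0.115, 0.12 ,
       0.125, 0.13 , 0.135, 0.14 , 0.145, 0.15 , 0.155, 0.16 , 0.165,
       0.17 , 0.175, 0.18 , 0.185, 0.19 , 0.195]))
side captop [ 0.52030345 -0.09935209  0.17380579] 158
(array([ 33,  26,  70, 123,  15,  17,  35,  29,  50,   0,   0,   0,   0,
        15,  22,  25,  28,  25,  46,  59,  10,   0,   0]), array([0.08 , 0.085, 0.09 , 0.095, 0.1  , 0.105, 0.11 , 0.115, 0.12 ,
       0.125, 0.13 , 0.135, 0.14 , 0.145, 0.15 , 0.155, 0.16 , 0.165,
       0.17 , 0.175, 0.18 , 0.185, 0.19 , 0.195]))
```

View pics/h12.png

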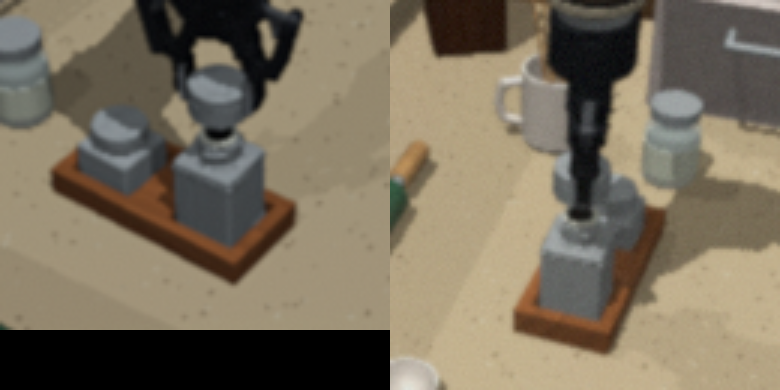

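The cap is off, level and held over the open neck. Its lower edge is at about 0.146 m and the seal at about 0.121 m. The canister is still seated, so I'm handing in.

```bash
python3 -c "
from plant import ctrl,get_state
print(ctrl.hand_in()); print(get_state()['time'])"
```

```text
the job is handed in; nothing more can be done
None
the job is handed in; nothing more can be done
```

The job is handed in, at about 13 s of the 48 s allowed. No verdict is reported back, so the result below rests on my own last checks.

**What I did:** I gripped the steel canister by its cap, carried it to the block and squared it up. I then lowered it to the floor of the empty recess. Without letting go, I turned the cap about 105° anticlockwise. The canister itself turned about 3–4° in the recess, leaving the cap roughly 100° round from tight. Then I lifted the cap straight up about 45 mm.

**Last checks:**
- **Canister:** it stands upright, at the same place and height as before the lift. Its centre is about 1–2 mm from where I measured the recess centre.
- **Cap:** it is in the gripper at 50 mm opening, level to about 1°. Its lower edge is about 25 mm above the open neck, and sideways it is within a few millimetres of the canister's axis. The wrist force was close to zero, so the cap was hanging free of the neck.
- **Other things:** none of my moves went near them. The last pictures, cropped to the block, show the short canister, jam jar and mug where they were. I did not re-measure the rest.

**Disagreements:**
- **Recess position:** estimates from the two fixed cameras differed by about 2 mm in y.
- **Cap offset in the gripper:** the wrist camera put it at 1–2 mm and the fixed cameras at about 4 mm. I used values in between, and the canister went in without touching the sides.

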